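# Load the solvent tray of the liquid chromatograph

### The job

Load the chromatograph's solvent tray: stand each of the four amber bottles in the tray's recess that is made for its size and shape, upright and right down on the recess floor. Keep them upright and set them down gently rather than dropping them; leave the vial rack and the flask that stand among them where they are.

Things in the scene. Friction and masses are not known exactly. Their poses are not given: they have to be found in the camera images.
- bottle_large: The largest bottle: round amber glass, 70 mm diameter, 143 mm tall. Origin: centre of its underside, z up along the bottle. Straight wall up to 90 mm, shoulder, neck about 40 mm wide, then a blue ribbed screw cap 54 mm in diameter from 119 to 143 mm height. 0.17 to 0.34 kg. Starts upright on the bench paper (its top 3 mm above the bench).
- bottle_square: The square bottle: amber glass, 58 x 58 mm square with rounded edges, 120 mm tall. Origin: centre of its underside, z up along the bottle, x and y along its flat sides. Flat sides up to 76 mm, shoulder, neck about 36 mm wide, then a round blue screw cap 47 mm in diameter from 96 to 120 mm height. 0.11 to 0.22 kg. Starts upright on the bench paper, at any yaw.
- bottle_medium: The middle round bottle: amber glass, 46 mm diameter, 91 mm tall. Origin: centre of its underside, z up along the bottle. Straight wall up to 50 mm, shoulder, neck about 29 mm wide, then a blue screw cap 41 mm in diameter from 67 to 91 mm height. 0.07 to 0.14 kg. Starts upright on the bench paper.
- bottle_small: The smallest bottle: round amber glass, 36 mm diameter, 75 mm tall. Origin: centre of its underside, z up along the bottle. Straight wall up to 38 mm, shoulder, neck about 23 mm wide, then a blue screw cap 34 mm in diameter from 53 to 75 mm height. 0.04 to 0.09 kg. Starts upright on the bench paper.
- insert_large: Bay insert for the largest bottle. White fixed block 98 x 98 x 22 mm in one bay of the tray (which bay varies), with one round recess, 78 mm in diameter, centred in its top: 15 mm deep, rim bevelled 4 mm, black pad on its floor. Origin: centre of the block's underside (5 mm above the bench), z up, x and y along its sides; recess floor 7 mm, block top 22 mm above the origin.
- insert_square: Bay insert for the square bottle. White fixed block 98 x 98 x 22 mm in one bay of the tray (which bay varies), with one square recess, 66 x 66 mm, parallel to the block's sides, centred in its top: 15 mm deep, rim bevelled 4 mm, black pad on its floor. Origin: centre of the block's underside (5 mm above the bench), z up, x and y along its sides; recess floor 7 mm, block top 22 mm above the origin.
- insert_medium: Bay insert for the middle round bottle. White fixed block 98 x 98 x 22 mm in one bay of the tray (which bay varies), with one round recess, 54 mm in diameter, centred in its top: 15 mm deep, rim bevelled 4 mm, black pad on its floor. Origin: centre of the block's underside (5 mm above the bench), z up, x and y along its sides; recess floor 7 mm, block top 22 mm above the origin.
- insert_small: Bay insert for the smallest bottle. White fixed block 98 x 98 x 22 mm in one bay of the tray (which bay varies), with one round recess, 44 mm in diameter, centred in its top: 15 mm deep, rim bevelled 4 mm, black pad on its floor. Origin: centre of the block's underside (5 mm above the bench), z up, x and y along its sides; recess floor 7 mm, block top 22 mm above the origin.
- vial_rack: Bystander standing among the bottles: white square rack, 72 x 72 mm, 38 mm tall with its black-capped vials. It stands with them on the bench paper (245 x 335 mm); the solvent tray (flat grey box, 226 x 226 mm, walls 28 mm high, 2 x 2 bays, centres 106 mm apart) is on the other side of the middle, left or right. Loose, to be left alone. Origin: centre of its underside.
- flask: Bystander standing among the bottles: clear glass volumetric flask, bulb 51 mm wide up to about 50 mm height, thin neck 13 mm wide above it, white stopper 19 mm wide, 137 mm tall in all. Loose and easily tipped, to be left alone. Origin: centre of its underside.
Not all that is in view belongs to the job. Leave any green look-alike of the bottle_medium alone. What is shaped like the bottle_small but turquoise or yellow is not meant.

How it is judged:
By the outcome, as a careful person would: the job done as asked, in the order asked, and still so for the second after the job is handed in, with the robot touching nothing.
It also fails if it takes over 104 s, if anything falls off the work surface, if the arm or the gripper's body presses on something with over 40 N, if the wrist force passes 120 N, or if a joint passes its speed limit or range.

### The arm

A 6-joint arm with a two-finger parallel gripper is mounted at the origin on the work surface. World frame = base frame: x ahead of the robot, y to its left, z up, the work surface at z = 0. Lengths are in m, angles in rad, forces in N, time in s.
With the tool pointing down it reaches from about 0.35 to 0.975 m from the base axis. Payload 7.1 kg.
Tool frame: the origin (TCP) lies midway between the tips of the shut fingers; the grasp point (between the pads) lies 19 mm behind it; z points along the fingers, y is the line along which they close (so a half turn about z gives the same grasp; the last joint's range is limited). The gripper opens to 88 mm and grips with 3 to 60 N. Pads are 20 mm wide; open, the fingers measure 115 mm over their backs; the gripper's body (75 mm by 178 mm) begins 61 mm behind the grasp point.
Start: joints at [1.292, 0.423, 1.63, -0, 1.089, -0.019], TCP at [0.161, 0.604, 0.223] pointing down, gripper open.
Joint ranges: [-3, 3], [-0.9, 2.11], [0.09, 2.58], [-1.31, 4.45], [0.11, 2.69], [-2.54, 2.54]. Speed limits (rad/s): [2.39, 2.39, 3.01, 3.14, 3.14, 3.14].

### API

Orientations are given as a unit quaternion [w, x, y, z].
In Python, from station import move_pose, movel, movej, command_gripper, wait, inverse_kinematics, read_camera, camera_info, MotionError, job_done, get_time, get_joint_pos, get_qvel, get_effort, get_tcp_pos, get_ee_rot, get_ft_force, get_ft_torque, get_grip_width, get_finger_force gives the robot as it stands. Calls block until the motion is done:
- move_pose(position, orientation): joint-space move of the TCP to a pose.
- movel(position, frame=None, v=0.15, until_force=None): straight line of the TCP; frame=None keeps the orientation; v is the mean speed in m/s. With until_force (N) it stops when the force on the tool has changed by that much, and returns True; else False.
- movej(angles): joint-space move.
- command_gripper(opening): opening from 0.0 (shut) to 1.0 (fully open); the grip force is fixed at half the most; returns when the fingers have stopped.
- wait(seconds).
- inverse_kinematics(position, orientation): joint angles nearest the present ones, or None.
- read_camera(name): name is "scene" or "top" or "wrist"; returns the picture (384x512x3 uint8, red, green, blue); there is no depth.
- camera_info(name): a dict with "intrinsics" (3x3 intrinsics, pixels), "T" (4x4, takes a point from camera to world coordinates); the wrist camera has in their place "tool_from_camera" (4x4, takes a point from camera to tool coordinates, whose origin is the TCP and whose axes are the flange's). Camera axes: x right, y up, looking along -z (the intrinsics and any distortion apply to the point x, -y, -z); pixel columns grow to the right and rows downward; lengths in m; the calibration is good to about 2 mm. A picture is of the moment at which its call begins: read the wrist's pose just before it. camera_info takes no time and is no camera call.
A pose or a line that the arm cannot do raises MotionError and nothing moves.
- job_done(): hands the job in; it is judged then, once.
Readings, each from a call of its own:
- get_time(): time.
- get_joint_pos(): joint angles.
- get_qvel(): joint speeds.
- get_effort(): joint torques, N m.
- get_tcp_pos(): TCP position.
- get_ee_rot(): TCP orientation.
- get_ft_force(): force on the tool from outside, world axes, zero at the start.
- get_ft_torque(): the same for the moment, N m.
- get_grip_width(): opening from 0.0 (shut) to 1.0 (fully open).
- get_finger_force(): force on a finger pad.
Only numpy, scipy, OpenCV 4.12 (cv2) and the standard library are available. Lean on these libraries where they do the work, as an engineer would, in place of code of your own. Each camera call takes 0.05 s, during which the arm holds its last target. There are 200 camera calls.

## Working session

There is one attempt and no reset: what is moved stays moved. The work goes in short steps, each a Python script; the robot and the scene stay as the last script left them, time stands still between calls to the robot, and variables do not carry over. Pictures are saved under pics/ and viewed, at most 14 in all, crops included, and the job is handed in when it is done.

```bash
mkdir -p pics; ls
python3 - <<'E'
from station import *
import cv2
for n in ("top","scene"):
    im=read_camera(n); cv2.imwrite(f"pics/{n}0.png",cv2.resize(im[:,:,::-1],None,fx=1.5,fy=1.5,interpolation=cv2.INTER_CUBIC))
    cv2.imwrite(f"{n}_raw.png",im[:,:,::-1])
    print(n,camera_info(n))
print(camera_info("wrist"),get_ee_rot(),get_time())
E
```

```text
pics
top {'intrinsics': array([[432.50097763,   0.        , 260.08569322],
       [  0.        , 432.50097763, 194.67148181],
       [  0.        ,   0.        ,   1.        ]]), 'T': array([[-0.01475157,  0.9975965 , -0.06770242,  0.44075041],
       [-0.9996177 , -0.01313016,  0.02433196,  0.00404889],
       [ 0.02338454,  0.06803547,  0.99740881,  0.9975594 ],
       [ 0.        ,  0.        ,  0.        ,  1.        ]])}
scene {'intrinsics': array([[461.95926428,   0.        , 246.81072357],
       [  0.        , 461.95926428, 189.62923172],
       [  0.        ,   0.        ,   1.        ]]), 'T': array([[-0.47697093, -0.53175774,  0.69980886,  1.3428237 ],
       [ 0.8788999 , -0.29382682,  0.37576691,  0.43672932],
       [ 0.00580565,  0.79429182,  0.60750868,  0.78026858],
       [ 0.        ,  0.        ,  0.        ,  1.        ]])}
{'intrinsics': array([[284.89676225,   0.        , 260.2595141 ],
       [  0.        , 284.89676225, 186.14130508],
       [  0.        ,   0.        ,   1.        ]]), 'tool_from_camera': array([[ 6.12641168e-04,  9.64880461e-01,  2.62688637e-01,
         7.21704997e-02],
       [ 9.99999476e-01, -3.75536702e-04, -9.52811751e-04,
         1.09828210e-03],
       [-8.20700218e-04,  2.62689083e-01, -9.64880185e-01,
        -1.63168672e-01],
       [ 0.00000000e+00,  0.00000000e+00,  0.00000000e+00,
         1.00000000e+00]])} [-9.35739229e-05  1.29521372e-01  9.91576397e-01 -6.73908890e-04] 0.1
```

View pics/top0.png

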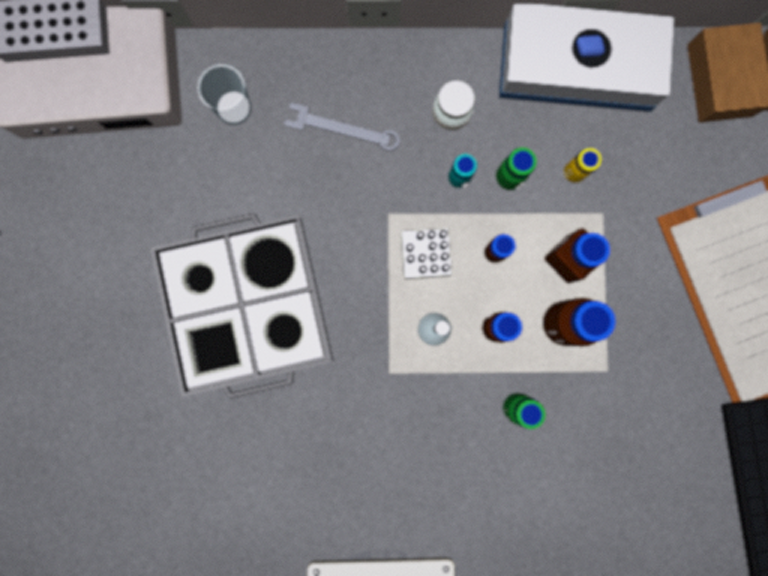

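View pics/scene0.png

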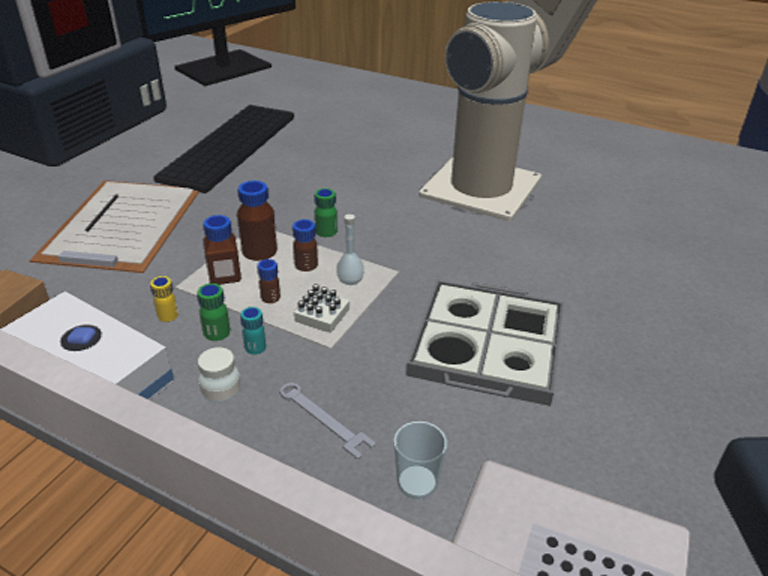

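Top view (1.5× pixels):
- **Tray on the left:** small recess at (200,277), large (268,262), square (213,348), medium (284,331).
- **Paper on the right:** small cap (503,246), square cap (591,250), large cap (593,321), medium cap (507,326).
- **Leave alone:** rack (427,253), flask (434,328), and the green, turquoise and yellow look-alikes.

The scene view shows the same layout. Next I measure with both cameras.

```bash
cat > vis.py <<'E'
import numpy as np, cv2
from scipy.optimize import least_squares
from station import camera_info
CI={n:camera_info(n) for n in("top","scene")}
def proj(n,P):
    c=CI[n];T=c["T"];p=(np.atleast_2d(P)-T[:3,3])@T[:3,:3]
    q=np.c_[p[:,0],-p[:,1],-p[:,2]]@c["intrinsics"].T
    return q[:,:2]/q[:,2:]
def back(n,uv,z):
    c=CI[n];T=c["T"];d=np.linalg.inv(c["intrinsics"])@[uv[0],uv[1],1]
    d=T[:3,:3]@[d[0],-d[1],-d[2]];return T[:3,3]+d*(z-T[2,3])/d[2]
def hullc(n,P):
    h=cv2.convexHull(proj(n,P).astype(np.float32));m=cv2.moments(h)
    return np.array([m["m10"]/m["m00"],m["m01"]/m["m00"]])
t=np.linspace(0,2*np.pi,60,endpoint=False);C=np.c_[np.cos(t),np.sin(t)]
def cyl(x,r,z0,z1): return np.vstack([np.c_[x+r*C,np.full(60,z)] for z in(z0,z1)])
B=dict(small=(.017,.053,.075),medium=(.0205,.067,.091),square=(.0235,.096,.120),large=(.027,.119,.143))
def blobs(mask,amin):
    n,l,s,c=cv2.connectedComponentsWithStats(mask.astype(np.uint8));return [(c[i],s[i,4],l==i) for i in range(1,n) if s[i,4]>amin]
E
cat > meas.py <<'E'
from vis import *
seedtop=dict(small=(503,246),medium=(507,326),square=(591,250),large=(593,321))
seedsc=dict(small=(267,270),medium=(304,232),square=(217,228),large=(253,193))
for n,seeds in(("top",seedtop),("scene",seedsc)):
    im=cv2.imread(n+"_raw.png");hsv=cv2.cvtColor(im,cv2.COLOR_BGR2HSV)
    m=(abs(hsv[...,0].astype(int)-117)<14)&(hsv[...,1]>150)&(hsv[...,2]>60)
    bl=blobs(m,15)
    for k,s in seeds.items():
        c=min(bl,key=lambda b:np.hypot(*(b[0]-np.array(s)/1.5)))
        r,a,b=B[k]
        f=lambda x:hullc(n,cyl(x,r,a+.003,b+.003))-c[0]
        x=least_squares(f,back(n,c[0],b)[:2]).x
        h=cv2.contourArea(cv2.convexHull(proj(n,cyl(x,r,a+.003,b+.003)).astype(np.float32)))
        print(n,k,x.round(4),"area",c[1],"exp",round(h))
# tray: white blocks, per camera, fit grid pose by block centroids (filled hull)
for n,seeds in(("top",dict(small=(200,277),large=(268,262),square=(213,348),medium=(284,331))),("scene",dict(large=(452,348),medium=(463,308),square=(527,320),small=(518,361)))):
    im=cv2.imread(n+"_raw.png");hsv=cv2.cvtColor(im,cv2.COLOR_BGR2HSV)
    m=(hsv[...,1]<45)&(hsv[...,2]>150)
    bl=[]
    for c,a,l in blobs(m,300):
        h=cv2.convexHull(np.argwhere(l)[:,::-1].astype(np.float32));M=cv2.moments(h);bl.append((np.array([M["m10"],M["m01"]])/M["m00"],a))
    P={k:back(n,min(bl,key=lambda b:np.hypot(*(b[0]-np.array(s)/1.5)))[0],.027)[:2] for k,s in seeds.items()}
    ks=list(P);
    for k in ks: print(n,"bay",k,P[k].round(4))
    g=dict(large=(1,-1),small=(1,1),square=(-1,1),medium=(-1,-1))
    f=lambda p:np.concatenate([p[:2]+np.array([[np.cos(p[2]),-np.sin(p[2])],[np.sin(p[2]),np.cos(p[2])]])@(np.array(g[k])*.053)-P[k] for k in ks])
    r=least_squares(f,[.45,.3,0]);print(n,"tray",r.x.round(4),"res",abs(r.fun).max().round(4))
# square yaw: body outline in top image
im=cv2.imread("top_raw.png");x=im[130:240,310:420];cv2.imwrite("pics/crop1.png",cv2.resize(x,None,fx=5,fy=5,interpolation=cv2.INTER_CUBIC))
E
python3 meas.py
```

```text
top small [ 0.5688 -0.1816] area 188 exp 227
top medium [ 0.4523 -0.1806] area 292 exp 336
top square [ 0.5563 -0.2956] area 434 exp 488
top large [ 0.4575 -0.2874] area 616 exp 670
scene small [ 0.568  -0.1828] area 138 exp 168
scene medium [ 0.451  -0.1828] area 174 exp 202
scene square [ 0.5552 -0.2957] area 244 exp 270
scene large [ 0.4568 -0.2882] area 270 exp 298
top bay small [0.5316 0.2659]
top bay large [0.5541 0.1631]
top bay square [0.4271 0.2433]
top bay medium [0.45   0.1404]
top tray [0.4907 0.2032 0.2156] res 0.0005
scene bay large [0.556  0.1621]
scene bay medium [0.4526 0.1397]
scene bay square [0.4302 0.2433]
scene bay small [0.5335 0.2656]
scene tray [0.4931 0.2027 0.2129] res 0.0001
```

View pics/crop1.png

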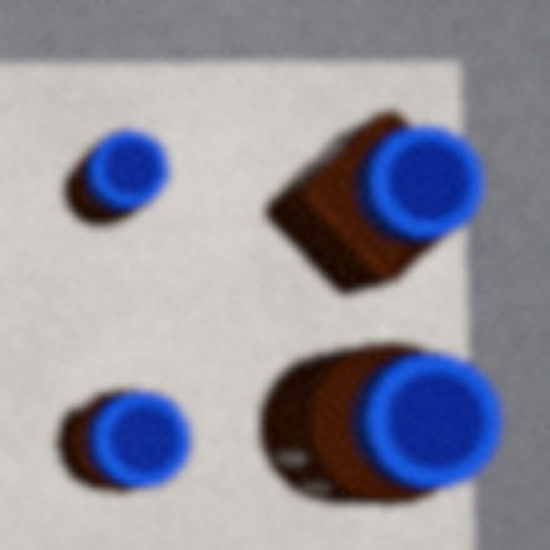

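The crop shows the square bottle with its base-edge corners at about (270,210) and (345,292), so its yaw is near 45°. The two cameras agree to about 2 mm, so I average them. I'll take the bottles in the order small, medium, large, square, so the gripper body clears the tall ones.

```bash
cat > rob.py <<'E'
import numpy as np
from scipy.spatial.transform import Rotation as R
from station import *
PICK=dict(small=(.5684,-.1822),medium=(.4517,-.1817),large=(.4571,-.2878),square=(.5558,-.2957))
TC=np.array([.4919,.2030]);TY=.2143
c,s=np.cos(TY),np.sin(TY);g=dict(large=(1,-1),small=(1,1),square=(-1,1),medium=(-1,-1))
PLACE={k:TC+np.array([[c,-s],[s,c]])@(np.array(v)*.053) for k,v in g.items()}
G=dict(small=.064,medium=.079,large=.131,square=.066)
def quat(phi):
    y=np.array([np.cos(phi),np.sin(phi),0]);z=np.array([0,0,-1.]);x=np.cross(y,z)
    q=R.from_matrix(np.c_[x,y,z]).as_quat();return q[[3,0,1,2]]
def near(phi,xy,per=np.pi):
    az=np.arctan2(xy[1],xy[0]);return phi-per*np.round((phi-az)/per)
def P(xy,base,k): return [xy[0],xy[1],base+G[k]-.019]
def pick(k,phi,per=np.pi):
    xy=PICK[k];q=quat(near(phi,xy,per))
    command_gripper(1.0)
    move_pose(P(xy,max(.19-G[k]+.12,.09),k),q)
    movel(P(xy,.003,k),v=.12)
    command_gripper(0.0)
    print(k,"width",get_grip_width()*88,"F",get_finger_force(),"t",get_time())
    movel(P(xy,.19,k),v=.2)
    print("lifted",get_grip_width()*88,get_finger_force(),get_ft_force())
def place(k,phi,per=np.pi):
    xy=PLACE[k];q=quat(near(phi,xy,per))
    move_pose(P(xy,.19,k),q)
    movel(P(xy,.035,k),v=.15)
    hit=movel(P(xy,.0105,k),v=.025,until_force=4)
    print(k,"hit",hit,"base z",get_tcp_pos()[2]-G[k]+.019,"F",get_ft_force())
def release(k):
    xy=PLACE[k];command_gripper(1.0)
    p=get_tcp_pos();movel([p[0],p[1],P(xy,.19,k)[2]],v=.2);print("t",get_time())
E
cat > yaw.py <<'E'
from vis import *
im=cv2.imread("top_raw.png");hsv=cv2.cvtColor(im,cv2.COLOR_BGR2HSV)
m=((hsv[...,1]>90)).astype(np.uint8)
S=8;M=cv2.resize(m[140:195,355:410],None,fx=S,fy=S,interpolation=cv2.INTER_LINEAR)
best=[]
for a in range(0,90):
    for dx in(-.002,0,.002):
        for dy in(-.002,0,.002):
            x=np.array([.5563+dx,-.2956+dy]);r=np.radians(a);e=.029
            q=np.array([[e,e],[e,-e],[-e,-e],[-e,e]])@np.array([[np.cos(r),np.sin(r)],[-np.sin(r),np.cos(r)]])
            im2=np.zeros_like(M)
            for pts in(np.vstack([np.c_[x+q,np.full(4,z)] for z in(.003,.079)]),cyl(x,.0235,.099,.123)):
                h=cv2.convexHull(((proj("top",pts)-[355,140]+.5)*S).astype(np.int32));cv2.fillConvexPoly(im2,h,1)
            best.append(((M&im2).sum()/(M|im2).sum(),a,dx,dy))
best.sort();print(best[-5:])
E
python3 yaw.py
python3 - <<'E'
from rob import *
pick("small",-np.pi/2); place("small",0.2); 
print(get_time())
E
```

```text
[(np.float64(0.8367832910157651), 32, 0, -0.002), (np.float64(0.8378073800098246), 29, 0, 0), (np.float64(0.8380028735632183), 32, 0, 0), (np.float64(0.8381971278620451), 30, 0, 0), (np.float64(0.8390875817746909), 31, 0, 0)]
small width 33.20326534905974 F 29.999852143228054 t 6.4833
lifted 32.848559694951085 29.999986080802046 [-0.68421467 -0.12943152 -0.88376365]
small hit True base z 0.011968111733391195 F [-0.97976483 -0.51115276  4.55577079]
11.2583
```

The small bottle reached the floor at 12.0 mm, as expected. I release it and do the medium one.

Run:
```python
from rob import *
release("small")
pick("medium",0.0); place("medium",0.2)
```

```text
t 13.2667
medium width 40.43363299497041 F 29.99998167506419 t 18.0083
lifted 40.49427953152465 29.99970051459968 [ 0.09205726  0.9034258  -1.69612523]
medium hit True base z 0.01191427709495561 F [ 0.14777714 -0.01771815  4.48657642]
```

Run:
```python
from rob import *
import cv2
release("medium")
pick("large",-np.pi/2); place("large",0.2); release("large")
im=read_camera("wrist"); cv2.imwrite("pics/tray.png",im[:,:,::-1])
xy=PICK["square"]; command_gripper(1.0)
move_pose([xy[0]-.09,xy[1]+.03,.26],quat(near(0,xy)))
p,q=get_tcp_pos(),get_ee_rot();im=read_camera("wrist");cv2.imwrite("pics/sq.png",im[:,:,::-1]);print(list(p),list(q),get_time())
t=read_camera("top");cv2.imwrite("top2.png",t[:,:,::-1])
cv2.imwrite("pics/top2.png",cv2.resize(t[100:280,60:440,::-1],None,fx=2,fy=2,interpolation=cv2.INTER_CUBIC))
```

```text
t 24.275
large width 53.2301595881697 F 30.00012241944205 t 28.325
lifted 53.04456798855299 29.999673945712857 [-1.20696321  0.25463819 -0.83760691]
large hit True base z 0.0120758600239616 F [-0.98708793 -1.10905777  5.24424706]
t 34.8833
[np.float64(0.46632808921975416), np.float64(-0.26509706309526104), np.float64(0.2601374161915413)] [np.float64(0.00010735940890501963), np.float64(0.706771021778423), np.float64(0.7074423569309846), np.float64(0.00015122226988839295)] 36.8167
```

View pics/sq.png

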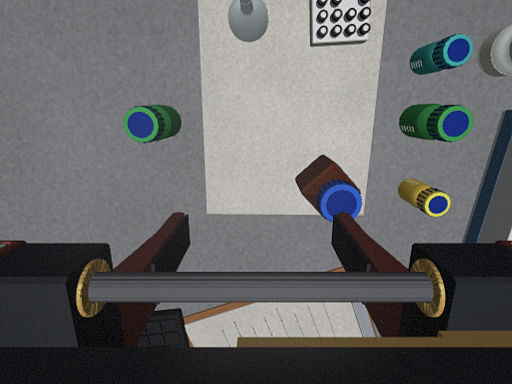

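View pics/top2.png

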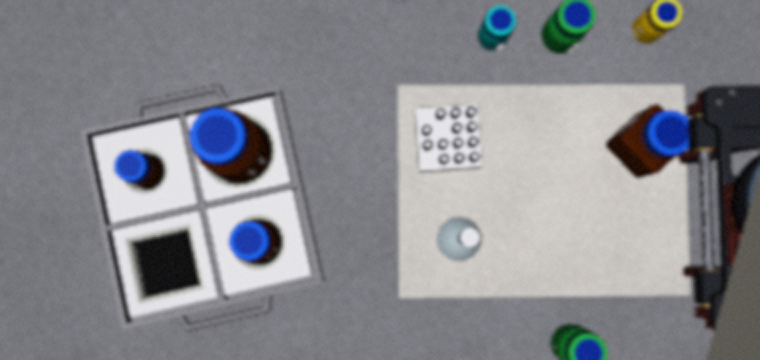

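Wrist picture: the square bottle's base corners are at about (296,182) and (323,155), its cap at (340,203). In the top picture the small, large and medium bottles stand in their recesses, and the rack and flask are unmoved. I refine the square's yaw by silhouette fitting.

```bash
cat > yaw.py <<'E'
from vis import *
from scipy.spatial.transform import Rotation as R
ci=camera_info("wrist");q=[0.00010735940890501963,0.706771021778423,0.7074423569309846,0.00015122226988839295]
T=np.eye(4);T[:3,:3]=R.from_quat(np.roll(q,-1)).as_matrix();T[:3,3]=[0.46632809,-0.26509706,0.26013742]
CI["wrist"]=dict(intrinsics=ci["intrinsics"],T=T@ci["tool_from_camera"])
S=6
def run(n,f,r0,r1,c0,c1):
    im=cv2.imread(f);x=cv2.resize(im[r0:r1,c0:c1],None,fx=S,fy=S,interpolation=cv2.INTER_CUBIC);h=cv2.cvtColor(x,cv2.COLOR_BGR2HSV)
    M=((h[...,1]>110)|(x.max(2)<75)).astype(np.uint8)
    best=[]
    for a in range(0,90,2):
      for dx in np.arange(-4,5,2)*.001:
        for dy in np.arange(-4,5,2)*.001:
            X=np.array([.5558+dx,-.2957+dy]);r=np.radians(a);e=.029;k=.005
            p=np.array([[e,e-k],[e-k,e],[e-k,-e],[e,k-e]]);p=np.vstack([p,-p,p*[1,-1]]);p=np.vstack([p,-p])
            p=p@np.array([[np.cos(r),np.sin(r)],[-np.sin(r),np.cos(r)]])
            I=np.zeros_like(M)
            for pts in(np.vstack([np.c_[X+p,np.full(len(p),z)] for z in(.003,.079)]),cyl(X,.0235,.099,.123)):
                cv2.fillConvexPoly(I,cv2.convexHull(((proj(n,pts)-[c0,r0]+.5)*S).astype(np.int32)),1)
            best.append(((M&I).sum()/(M|I).sum(),a,round(dx,3),round(dy,3)))
    best.sort();print(n,[(round(float(b[0]),3),)+b[1:] for b in best[-4:]])
    return M
a=run("top","top_raw.png",145,195,355,412)
b=run("wrist","pics/sq.png",145,211,285,370)
run("scene","scene_raw.png",135,192,128,166)
E
python3 yaw.py
```

```text
top [(0.862, 36, np.float64(0.0), np.float64(0.0)), (0.864, 30, np.float64(0.0), np.float64(0.0)), (0.866, 34, np.float64(0.0), np.float64(0.0)), (0.867, 32, np.float64(0.0), np.float64(0.0))]
wrist [(0.952, 42, np.float64(0.002), np.float64(0.0)), (0.952, 38, np.float64(0.0), np.float64(0.0)), (0.954, 42, np.float64(0.0), np.float64(0.0)), (0.955, 40, np.float64(0.0), np.float64(0.0))]
scene [(0.596, 44, np.float64(0.0), np.float64(-0.002)), (0.596, 42, np.float64(0.0), np.float64(-0.002)), (0.597, 42, np.float64(0.0), np.float64(0.0)), (0.598, 44, np.float64(0.0), np.float64(0.0))]
```

Run:
```python
from rob import *
pick("square",np.radians(41),np.pi/2); place("square",TY,np.pi/2)
```

```text
square width 58.42287455499352 F 29.74819242954254 t 40.6667
lifted 57.8903515130427 29.75617289543152 [-0.03025416  0.1346271  -1.72520552]
square hit True base z 0.011981702298923407 F [-0.49383272  0.07840568  4.87451877]
```

The grip width of 58 mm means the jaws are flat on the bottle's sides, and it is down on the floor. I release, move clear and check.

Run:
```python
from rob import *
import cv2
release("square"); 
p=get_tcp_pos(); move_pose([.161,.604,.3],quat(near(np.radians(75),(.161,.604))))
for n,(a,b,c,d) in dict(top=(100,280,60,440),scene=(100,290,100,400)).items():
    im=read_camera(n);cv2.imwrite(f"pics/end_{n}.png",cv2.resize(im[a:b,c:d,::-1],None,fx=2,fy=2,interpolation=cv2.INTER_CUBIC))
print(get_time())
```

```text
t 47.4833
49.2417
```

View pics/end_top.png

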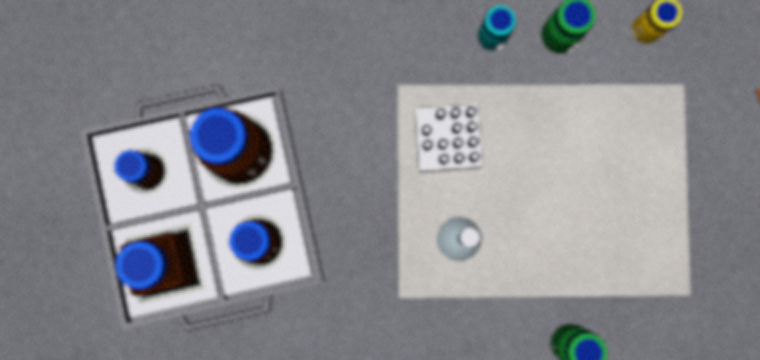

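View pics/end_scene.png

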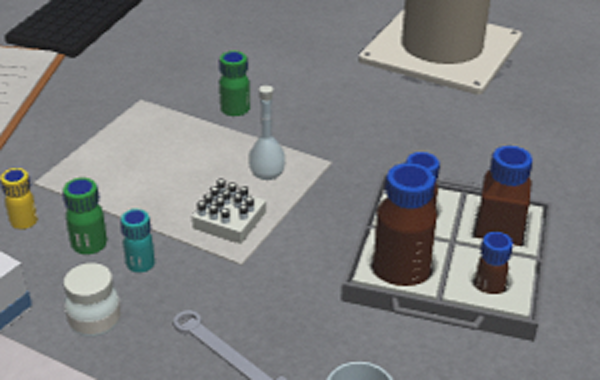

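Both pictures show all four bottles upright in their own recesses, with the rack (448,138) and flask (460,238) in the top crop unmoved.

```bash
python3 -c "
from station import *
print(job_done())"
```

```text
the job is handed in; nothing more can be done
None
```

All four amber bottles stand upright on the floors of their matching recesses, with the vial rack, flask and look-alikes left where they were; I handed the job in at about 49 s of the 104 s limit, and no verdict came back.

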